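# Clip a power-resistor plate onto its heat sink

## Robot

A 6-joint arm with a two-finger parallel gripper is mounted at the origin on the work surface. World frame = base frame: x ahead of the robot, y to its left, z up, the work surface at z = 0. Lengths are in m, angles in rad, forces in N, time in s.
With the tool pointing down it reaches from about 0.3 to 1 m from the base axis. Payload 5.1 kg.
Tool frame: the origin (TCP) lies midway between the tips of the shut fingers; the grasp point (between the pads) lies 19 mm behind it; z points along the fingers, y is the line along which they close (so a half turn about z gives the same grasp; the last joint's range is limited). The gripper opens to 95 mm and grips with 3 to 60 N. Pads are 20 mm wide; open, the fingers measure 119 mm over their backs; the gripper's body (75 mm by 180 mm) begins 59 mm behind the grasp point.
Start: joints at [1.265, 0.124, 1.65, -0, 1.367, -0.083], TCP at [0.144, 0.634, 0.215] pointing down, gripper open.
Joint ranges: [-2.61, 2.61], [-1.02, 2.33], [0.03, 2.71], [-1.35, 4.49], [0.32, 2.68], [-2.91, 2.91]. Speed limits (rad/s): [2.57, 2.57, 3.14, 3.14, 3.14, 3.14].

## Interface

Orientations are given as a 3x3 rotation matrix whose columns are the frame's x, y, z axes.
In Python, from rig import readout, optics, r, recognise, trace, place_of gives the robot as it stands.
- The arm moves only by the shell command python3 -m creep 'ROWS' [FORCE]. ROWS is JSON, a list of rows, each an object of numbers: "tx", "ty", "tz": the shift along the tool's x, y, z normalised to -1 to 1, where 1 is 20 mm; "wx", "wy", "wz": the turn, a rotation vector about the tool's x, y, z normalised to -1 to 1, where 1 is 6 degrees; "claw": the closure, from 0 (fully open) to 1 (shut). A call has 1 to 12 rows; each row shifts and turns the commanded pose from where the row before left it, along the tool's axes as they then stand; what a row does not reach is not made up. A row lasts 1/10 s, in which the tool goes at most 50 mm and 8.59 degrees, less where a joint would pass 70% of its speed; a pose out of reach is approached as far as the arm can. A call with a number of a shift or a turn outside -1 to 1 is refused whole. A call with a gripper value outside its range is refused whole. The fingers move at their own pace and stop on an object; FORCE is the grip in N (left out, the last holds). Time passes only in rows, so rows that do not move let the fingers close. It gives the time, the measured TCP pose, the force, the opening and the grip force at its end, in the units of the state.
- readout.state(): the state, without advancing time (a new reading comes with each control period).
- optics.read_camera(name): name is "side" or "top" or "wrist"; returns the picture (384x512x3 uint8, red, green, blue); there is no depth.
- optics.camera_info(name): a dict with "vertical_fov" (degrees; the focal length in pixels is half the picture's height over the tangent of half this angle, whatever the lens; pixels are square), "cx", "cy" (the principal point, pixels), "T" (4x4, takes a point from camera to world coordinates). Camera axes: x right, y up, looking along -z (the intrinsics and any distortion apply to the point x, -y, -z); pixel columns grow to the right and rows downward; lengths in m; the calibration is good to about 2 mm. A picture is of the moment at which its call begins: read the wrist's pose just before it. camera_info takes no time and is no camera call; for the wrist camera it gives the pose at the moment of the call.
- r.finish_job(): hands the job in; it is judged then, once.
Trained networks look in the newest picture that a camera, given by its name, has taken for a name from the list of things; names that differ only in an ending like _2 or _b are one class to them, and where a whole thing is asked for, a point or a joint stands for the part that bears it (a point fixed in the world has none). Each returns a list of dicts, best first, with "p" (0 to 1); they miss things now and then, are a little off and sometimes report something else, mostly with a low value. They report only what shows in the picture. A call takes as long as a camera call. They do not tell look-alikes from the thing itself.
- recognise(camera, label): "box" ([left, top, right, bottom] in pixels, round what is visible of it).
- trace(camera, label): "region" (384x512 bool, what is visible of it) and "box" ([left, top, right, bottom] in pixels, round what is visible of it).
- place_of(camera, label): "uv" ([column, row] in pixels: a listed point, or the origin of a listed thing).
The state is a dict: "t": time; "joint_pos": joint angles; "qd": joint speeds; "joint_efforts": joint torques, N m; "position": TCP position; "eef_rot": TCP orientation; "force": force on the tool from outside, world axes, zero at the start; "ft_torque": the same for the moment, N m; "grip_width": finger opening in m; "finger_force": force on a finger pad.
Only numpy, scipy, OpenCV 4.12 (cv2) and the standard library are available. Lean on these libraries where they do the work, as an engineer would, in place of code of your own. Each camera call takes 0.05 s, during which the arm holds its last target. There are 200 camera calls.

## Task

Pick up the power resistor whose steel base plate has an ear at each end and slide both ears down the spring-clip slots of the heat sink's bracket, gently and without forcing the clips, until the clips have snapped over the ears and the plate sits flat on the heat sink. Then let go of it; leave the other things on the bench where they are.

Things in the scene. Friction and masses are not known exactly. Their poses are not given: they have to be found in the camera images.
- load_plate: Loose, 0.25 to 0.42 kg: finned aluminium power resistor on a 5 mm steel base plate 96 (x) by 50 (y) that HAS AN EAR at each end, 124 mm over the ears; fits either way round. Origin: centre of the plate's underside. Ribbed resistor body 65 (x) by 27 (y), top at z = 31, grip it by its long sides; its foot, 65 by 44, has its top at z = 7.5. Pressing on the body's top is fine.
- ear_a (a point): Underside centre of the ear at the plate's +x end, 55 mm from the plate's origin; the ear is 18 wide (y), 14 long (x), 5 thick.
- ear_b (a point): The same for the ear at the -x end.
- loadbank: Fixed aluminium heat sink, 190 (x) by 150 (y), flat top 40 mm above its origin (centre of its underside), fins below. On its top a dark steel bracket: an upright at each end (x = 50 to 68 either way, 32 wide in y, 32 tall) with a vertical slot open upward and towards the other, joined by two flat straps. A black terminal strip, 12 tall, lies along the +y edge of the top.
- seat (a point): Middle of the heat sink's flat top, axes as the loadbank's. A seated plate lies on this face with its x along this x (either way) and its origin at x = 0 within 2 mm; its y is wherever the bracket stands (see groove_a). Sliding the ears down drags a few N, passing the clip noses takes roughly 10 to 13 N; then the noses snap over the ears and the plate lands on the bare heat sink.
- groove_a (a point): Middle of the T-slot groove across the heat sink's top at its +x end, 80 mm from the seat. The bracket's feet are clamped in the two grooves, so the whole bracket with both slots stands square to the heat sink but anywhere from 20 mm to one side (-y) to 20 mm to the other (+y) of the seat. Its place is not in the readings: find it by feel or by sight.
- groove_b (a point): The same at the -x end. Slots: 22 wide (y) between 5 mm thick cheeks, whose flat tops are 32 mm above the seat; ends at x = 65 mm. Sprung steel clips line both cheeks: 21 apart at 30 mm above the seat, closing to 17 apart from 21 to 12.5 mm, 14 apart at their noses 9 mm up. Each of the 4 clips gives 3.5 mm sideways at 0.6 N/mm, then is solid.
- plain_plate: Loose bystander: the same resistor on a 96 by 50 mm base plate without ears. Origin: centre of its underside. Leave it.
- screwdriver: Loose bystander: black-handled screwdriver, 200 mm, lying along x.
- multimeter: Loose bystander: grey hand-held multimeter, 84 x 170 x 40 mm.
- relay: Loose bystander: small clear-cased relay, 28 x 22 x 31 mm.
- toroid: Loose bystander: copper-wound ring coil, about 60 mm across, 22 mm tall.
- solder_reel: Loose bystander: grey reel, 60 mm across, 40 mm tall.
- screw_jar: Loose bystander: clear jar with steel lid, 52 mm across, 70 mm tall.
Not all that is in view belongs to the job. Leave any red look-alike of the load_plate alone. Leave any purple look-alike of the loadbank alone.

How it is judged:
By the outcome, as a careful person would: the job done as asked, in the order asked, and still so for the second after the job is handed in, with the robot touching nothing.
It also fails if it takes over 64 s, if anything falls off the work surface, if the arm or the gripper's body presses on something with over 40 N, if the wrist force passes 120 N, or if a joint passes its speed limit or range.

## Working session

There is one attempt and no reset: what is moved stays moved. The work goes in short steps, Python scripts to look and compute and a shell command to move; the robot and the scene stay as the last step left them, time stands still between calls to the robot, and variables do not carry over. Pictures are saved under pics/ and viewed, at most 10 in all, crops included, and the job is handed in when it is done.

```bash
mkdir -p pics; ls; cat > h.py <<'E'
import numpy as np, cv2
from rig import readout, optics, r, recognise, trace, place_of
def ray(cam,uv,info=None):
    i=info or optics.camera_info(cam); f=192/np.tan(np.radians(i["vertical_fov"])/2)
    T=np.array(i["T"]); d=np.array([(uv[0]-i["cx"])/f,-(uv[1]-i["cy"])/f,-1]); return T[:3,3],T[:3,:3]@d
def onz(cam,uv,z,info=None):
    o,d=ray(cam,uv,info); return o+d*(z-o[2])/d[2]
def save(n,im,s=1):
    cv2.imwrite("pics/"+n,cv2.resize(im[...,::-1],None,fx=s,fy=s,interpolation=cv2.INTER_CUBIC))
E
python3 - <<'E'
from h import *
for c in ("top","side"):
    im=optics.read_camera(c); save(c+"0.png",im,1.5); np.save(c+".npy",im)
    i=optics.camera_info(c); print(c,{k:(np.round(v,3).tolist()) if k=="T" else v for k,v in i.items()})
    for l in ("load_plate","plain_plate","loadbank"):
        print(l,[(np.round(x["box"],0).tolist(),round(x["p"],2)) for x in recognise(c,l)])
    for l in ("load_plate","ear_a","seat","groove_a","groove_b"):
        print(l,[(np.round(x["uv"],1).tolist(),round(x["p"],2)) for x in place_of(c,l)])
print(readout.state())
E
```

```text
pics
top {'vertical_fov': 48.62551154513841, 'cx': 248.73070063502757, 'cy': 193.38754642217253, 'T': [[0.015, 0.991, -0.132, 0.379], [-1.0, 0.017, 0.013, -0.087], [0.015, 0.132, 0.991, 1.296], [0.0, 0.0, 0.0, 1.0]]}
load_plate [([124.0, 195.0, 147.0, 235.0], 0.66), ([76.0, 222.0, 108.0, 253.0], 0.55)]
plain_plate [([139.0, 148.0, 166.0, 175.0], 0.58)]
loadbank [([261.0, 162.0, 311.0, 223.0], 0.62), ([367.0, 226.0, 432.0, 302.0], 0.62)]
load_plate [([133.1, 212.0], 0.84), ([90.8, 238.1], 0.59)]
ear_a [([76.8, 226.1], 0.85), ([132.4, 191.1], 0.65), ([105.2, 248.5], 0.61), ([136.6, 230.1], 0.58), ([131.2, 216.0], 0.49)]
seat [([400.1, 265.9], 0.61), ([285.1, 192.6], 0.57)]
groove_a [([392.3, 238.6], 0.91), ([285.1, 224.2], 0.89), ([402.9, 291.8], 0.82), ([285.4, 165.5], 0.62)]
groove_b [([392.3, 238.6], 0.91), ([285.1, 224.2], 0.89), ([402.9, 291.8], 0.82), ([285.4, 165.5], 0.62)]
side {'vertical_fov': 50.376418549733586, 'cx': 260.4241015534541, 'cy': 194.4470259870792, 'T': [[0.832, 0.358, -0.424, 0.022], [-0.555, 0.521, -0.648, -0.837], [-0.011, 0.775, 0.632, 0.783], [0.0, 0.0, 0.0,
[... 786 characters left out ...]
       1.36748729e+00, -8.25838035e-02]), 'qd': array([-0.0007841 ,  0.00218291, -0.00164325, -0.00047533, -0.00123185,
        0.00025549]), 'joint_efforts': array([-1.57999246e-03, -4.17587686e+01, -3.60231793e+01,  7.74177653e-02,
        4.28741612e-02, -1.84783414e-05]), 'position': array([0.14366194, 0.6339357 , 0.2146994 ]), 'eef_rot': array([[-9.75277754e-01,  2.20982582e-01,  2.75358349e-05],
       [ 2.20982584e-01,  9.75277752e-01,  7.04613292e-05],
       [-1.12843606e-05,  7.48043068e-05, -9.99999997e-01]]), 'force': array([ 1.08260941, -0.29259072, -0.05933295]), 'ft_torque': array([-0.00433171,  0.0172279 ,  0.02062418]), 'finger_force': 0.0, 'grip_width': 0.09521167458326997}
```

View pics/top0.png

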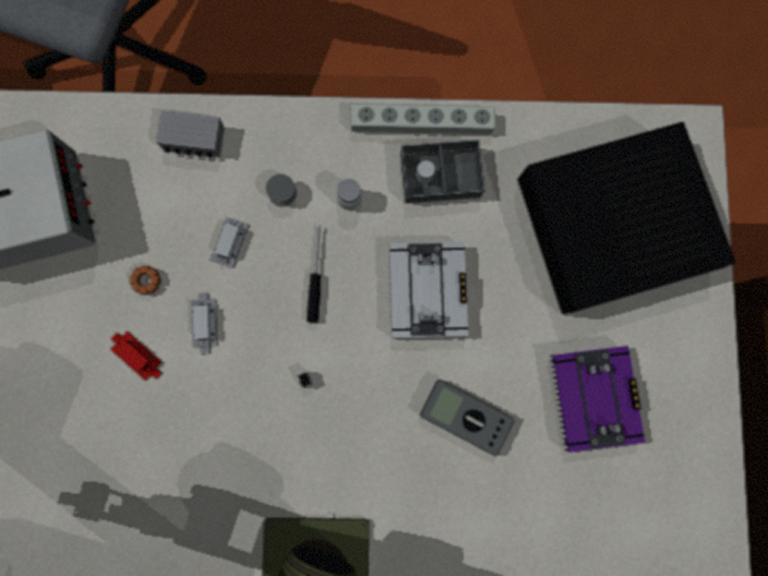

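View pics/side0.png

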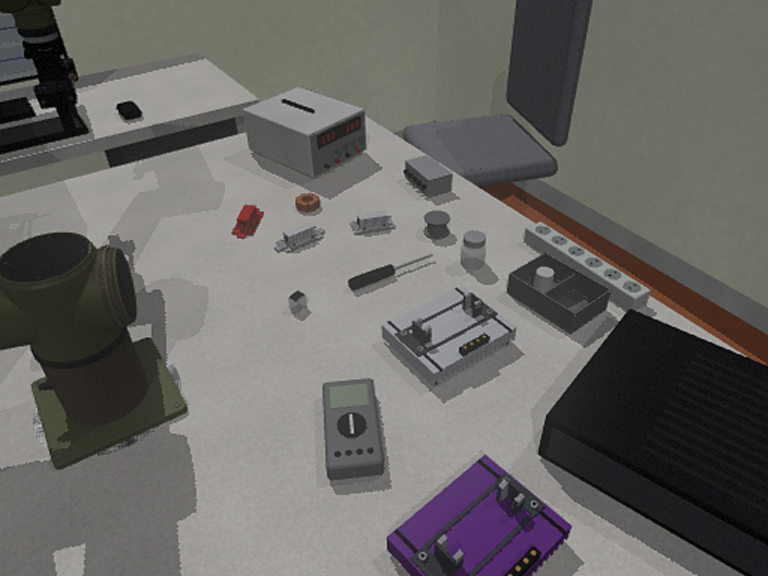

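The top view shows three candidates for the plate, in native pixels: grey with ears at (133,212), grey without ears at (152,161), and a red one at (90,238). I choose (133,212). The grey bank is at (285,193), with its terminal strip facing world -y, and the purple bank at (400,266) is the decoy.

```bash
python3 - <<'E'
from h import *
im=np.load("top.npy"); save("crop1.png",np.hstack([im[140:250,110:180],im[140:250,250:320]]),5)
print("plate top",onz("top",[133.1,212],0),"side",onz("side",[201.5,157.5],0))
for c,u in(("top",[132.4,191.1]),("top",[136.6,230.1]),("side",[212,151.6]),("side",[184,163.3])): print("ear",c,onz(c,u,0))
for c,u in(("top",[285.1,224.2]),("top",[285.4,165.5]),("top",[285.1,192.6]),("side",[270.7,229.2]),("side",[319.1,206.6]),("side",[301.9,216.8])): print("bank",c,onz(c,u,.04))
im=optics.read_camera("wrist"); save("w0.png",im,1)
i=optics.camera_info("wrist"); print(i); print(readout.state()["position"])
for l in ("load_plate","ear_a"): print(l,[(np.round(x["uv"],1).tolist(),round(x["p"],2),onz("wrist",x["uv"],0,i)) for x in place_of("wrist",l)])
E
```

```text
plate top [0.48904096 0.24764009 0.        ] side [0.49181313 0.24550211 0.        ]
ear top [0.55323653 0.25306733 0.        ]
ear top [0.43425328 0.23426407 0.        ]
ear side [0.5389675  0.25741659 0.        ]
ear side [0.4273145  0.24796045 0.        ]
bank top [ 0.45696613 -0.21216769  0.04      ]
bank top [ 0.63365294 -0.21235924  0.04      ]
bank top [ 0.55126316 -0.21178703  0.04      ]
bank side [ 0.46289949 -0.21003959  0.04      ]
bank side [ 0.62469512 -0.21205317  0.04      ]
bank side [ 0.55950795 -0.21816416  0.04      ]
{'vertical_fov': 58.89139161780499, 'cx': 257.58525407997615, 'cy': 189.69931903895312, 'T': array([[ 0.21939262, -0.94204327, -0.25381362,  0.07308076],
       [ 0.97563468,  0.21236075,  0.05513509,  0.65123623],
       [ 0.00196041, -0.2597256 ,  0.96568047,  0.38526351],
       [ 0.        ,  0.        ,  0.        ,  1.        ]])}
[0.1436491  0.63392687 0.21467006]
load_plate []
ear_a []
```

View pics/crop1.png

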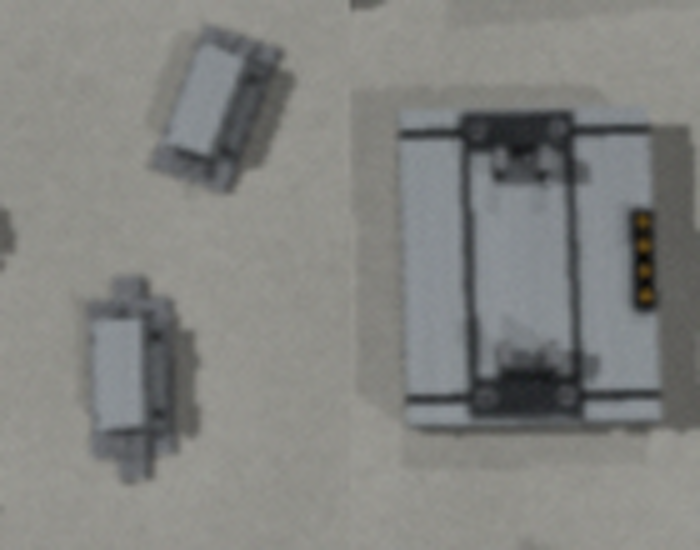

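View pics/w0.png

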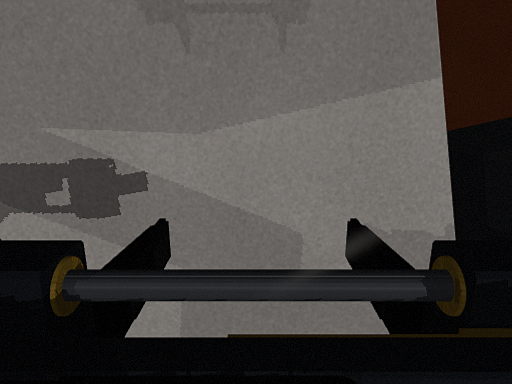

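The crop confirms (133,212) has an ear at each end, while the one at (152,161) has plain corners. I turn the tool to match the plate and travel over it.

```bash
python3 -m creep '[{"wz":-0.83},{"wz":-0.83},{"wz":-0.83},{"wz":-0.83},{"tx":-0.67,"ty":-0.97},{"tx":-0.67,"ty":-0.97},{"tx":-0.67,"ty":-0.97},{"tx":-0.67,"ty":-0.97},{"tx":-0.67,"ty":-0.97},{"tx":-0.67,"ty":-0.97},{"tx":-0.67,"ty":-0.97},{"tx":-0.67,"ty":-0.97}]'
python3 -m creep '[{"tx":-0.67,"ty":-0.97},{"tx":-0.67,"ty":-0.97},{"tx":-0.67,"ty":-0.97},{"tx":-0.67,"ty":-0.97},{"tx":-0.67,"ty":-0.97},{"tx":-0.67,"ty":-0.97},{"tx":-0.67,"ty":-0.97},{"tx":-0.67,"ty":-0.97},{"tx":-0.67,"ty":-0.97},{"tx":-0.67,"ty":-0.97},{"tx":-0.67,"ty":-0.97},{"tx":-0.67,"ty":-0.97}]'
python3 -m creep '[{"tx":-0.67,"ty":-0.97},{"tx":-0.67,"ty":-0.97},{},{}]'
python3 - <<'E'
from h import *
i=optics.camera_info("wrist"); im=optics.read_camera("wrist"); save("w1.png",im,1.5)
for l,z in (("load_plate",0),("ear_a",0)): print(l,[(np.round(x["uv"],1).tolist(),round(x["p"],2),onz("wrist",x["uv"],z,i).round(4)) for x in place_of("wrist",l)])
for x in trace("wrist","load_plate"):
    c=max(cv2.findContours(x["region"].astype(np.uint8),0,1)[0],key=cv2.contourArea); print(x["p"],x["box"],cv2.minAreaRect(c))
E
```

```text
load_plate []
ear_a []$[0]: bad value
$[0]: bad value
$[0]: bad value
```

View pics/w1.png

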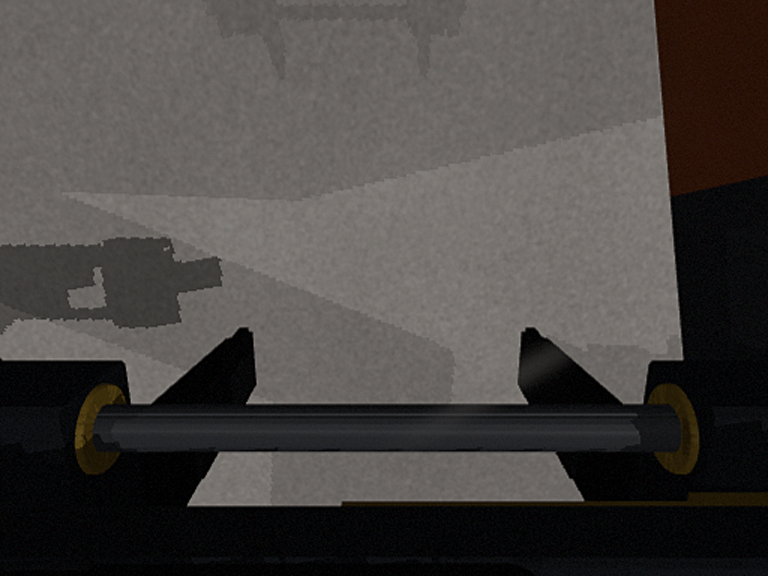

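The rows were refused and nothing moved, so the picture is unchanged. Each row probably needs every key.

```bash
python3 -m creep '[{"tx":0,"ty":0,"tz":0,"wx":0,"wy":0,"wz":-0.83,"claw":0},{"tx":0,"ty":0,"tz":0,"wx":0,"wy":0,"wz":-0.83,"claw":0},{"tx":0,"ty":0,"tz":0,"wx":0,"wy":0,"wz":-0.83,"claw":0},{"tx":0,"ty":0,"tz":0,"wx":0,"wy":0,"wz":-0.83,"claw":0},{"tx":-0.67,"ty":-0.97,"tz":0,"wx":0,"wy":0,"wz":0,"claw":0}]'
```

```text
t: 1.75
position: [0.1583, 0.6172, 0.2146]
eef_rot: [[-0.992, -0.128, -0.0], [-0.128, 0.992, 0.001], [0.0, 0.001, -1.0]]
force: [1.2, 0.4, -0.2]
grip_width: 0.0951
finger_force: 0.0
```

```bash
python3 -m creep '[{"tx":-0.67,"ty":-0.97,"tz":0,"wx":0,"wy":0,"wz":0,"claw":0},{"tx":-0.67,"ty":-0.97,"tz":0,"wx":0,"wy":0,"wz":0,"claw":0},{"tx":-0.67,"ty":-0.97,"tz":0,"wx":0,"wy":0,"wz":0,"claw":0},{"tx":-0.67,"ty":-0.97,"tz":0,"wx":0,"wy":0,"wz":0,"claw":0},{"tx":-0.67,"ty":-0.97,"tz":0,"wx":0,"wy":0,"wz":0,"claw":0},{"tx":-0.67,"ty":-0.97,"tz":0,"wx":0,"wy":0,"wz":0,"claw":0},{"tx":-0.67,"ty":-0.97,"tz":0,"wx":0,"wy":0,"wz":0,"claw":0},{"tx":-0.67,"ty":-0.97,"tz":0,"wx":0,"wy":0,"wz":0,"claw":0},{"tx":-0.67,"ty":-0.97,"tz":0,"wx":0,"wy":0,"wz":0,"claw":0},{"tx":-0.67,"ty":-0.97,"tz":0,"wx":0,"wy":0,"wz":0,"claw":0},{"tx":-0.67,"ty":-0.97,"tz":0,"wx":0,"wy":0,"wz":0,"claw":0},{"tx":-0.67,"ty":-0.97,"tz":0,"wx":0,"wy":0,"wz":0,"claw":0}]'
python3 -m creep '[{"tx":-0.67,"ty":-0.97,"tz":0,"wx":0,"wy":0,"wz":0,"claw":0},{"tx":-0.67,"ty":-0.97,"tz":0,"wx":0,"wy":0,"wz":0,"claw":0},{"tx":-0.67,"ty":-0.97,"tz":0,"wx":0,"wy":0,"wz":0,"claw":0},{"tx":-0.67,"ty":-0.97,"tz":0,"wx":0,"wy":0,"wz":0,"claw":0},{"tx":-0.67,"ty":-0.97,"tz":0,"wx":0,"wy":0,"wz":0,"claw":0},{"tx":-0.67,"ty":-0.97,"tz":0,"wx":0,"wy":0,"wz":0,"claw":0},{"tx":-0.67,"ty":-0.97,"tz":0,"wx":0,"wy":0,"wz":0,"claw":0},{"tx":-0.67,"ty":-0.97,"tz":0,"wx":0,"wy":0,"wz":0,"claw":0},{"tx":-0.67,"ty":-0.97,"tz":0,"wx":0,"wy":0,"wz":0,"claw":0},{"tx":0,"ty":0,"tz":0,"wx":0,"wy":0,"wz":0,"claw":0},{"tx":0,"ty":0,"tz":0,"wx":0,"wy":0,"wz":0,"claw":0}]'
python3 - <<'E'
from h import *
i=optics.camera_info("wrist"); im=optics.read_camera("wrist"); save("w2.png",im,1.5)
for l,z in (("load_plate",0),("ear_a",0)): print(l,[(np.round(x["uv"],1).tolist(),round(x["p"],2),onz("wrist",x["uv"],z,i).round(4)) for x in place_of("wrist",l)])
for x in trace("wrist","load_plate"):
    c=max(cv2.findContours(x["region"].astype(np.uint8),0,1)[0],key=cv2.contourArea); print(x["p"],x["box"],cv2.minAreaRect(c))
E
```

```text
t: 2.95
position: [0.3485, 0.4046, 0.2148]
eef_rot: [[-0.992, -0.125, 0.0], [-0.125, 0.992, 0.0], [-0.0, 0.0, -1.0]]
force: [0.4, 1.0, 0.3]
grip_width: 0.0951
finger_force: 0.0
t: 4.05
position: [0.4893, 0.2471, 0.2147]
eef_rot: [[-0.992, -0.123, -0.0], [-0.123, 0.992, 0.0], [0.0, 0.0, -1.0]]
force: [-0.1, -0.5, 0.3]
grip_width: 0.0951
finger_force: 0.0
load_plate [([250.7, 155.0], 0.93, array([0.4806, 0.2401, 0.    ])), ([379.8, 110.5], 0.82, array([0.4137, 0.3756, 0.    ])), ([117.5, 346.8], 0.16, array([ 0.7598,  0.0942, -0.    ]))]
ear_a [([346.4, 72.1], 0.9, array([0.3788, 0.3313, 0.    ])), ([408.6, 145.9], 0.9, array([0.448 , 0.4166, 0.    ])), ([249.3, 200.1], 0.83, array([0.5342, 0.2449, 0.    ])), ([249.1, 104.4], 0.63, array([0.4252, 0.2316, 0.    ]))]
0.96 [227.5, 100.2, 272.3, 208.4] ((251.07745361328125, 154.09925842285156), (44.71866989135742, 108.20176696777344), 1.847610354423523)
0.89 [334.3, 60.5, 424.7, 156.5] ((378.4590148925781, 107.95084381103516), (111.13601684570312, 50.19045639038086), 50.194427490234375)
```

View pics/w2.png

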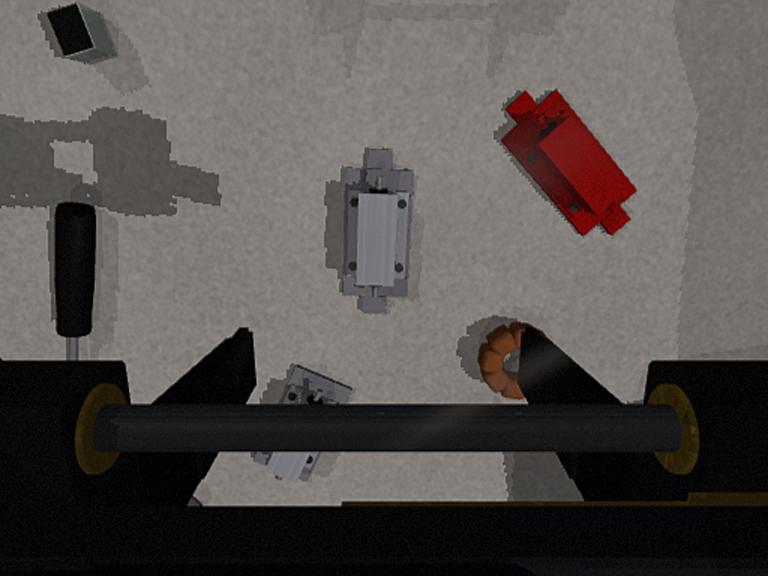

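Wrist view: the eared plate is at (250,155) with ears at (249,200) and (249,104), which are 110 mm apart as they should be. The red decoy is at upper right and the plain plate lies partly under the finger bar. I refine the angle and centre from the edges.

```bash
python3 - <<'E'
from h import *
i=optics.camera_info("wrist"); s=readout.state(); P=s["position"]; R=s["eef_rot"]
im=cv2.imread("pics/w2.png")
q=lambda u,z: onz("wrist",np.array(u)/1.5,z,i)
for n,a,b,z in(("pl",(345,165),(341,295),.005),("pr",(413,168),(408,297),.005),("bl",(359,193),(357,285),.031),("br",(397,193),(395,285),.031)):
    A,B=q(a,z),q(b,z); d=A-B; print(n,A.round(4),B.round(4),"ang",np.degrees(np.arctan2(-d[1],-d[0])),"mid tool",(R.T@((A+B)/2-P))[:2].round(4))
for e in((377,148),(374,312)): print("tip",(R.T@(q(e,.005)-P))[:2].round(4), q(e,.005).round(4))
i=trace("wrist","toroid"); print([(x["p"],x["box"]) for x in i])
for l in("toroid","plain_plate"): print(l,[(x["p"],(R.T@(onz("wrist",x["uv"],0)-P))[:2]) for x in place_of("wrist",l)])
E
```

```text
pl [0.4332 0.2124 0.005 ] [0.5314 0.2197 0.005 ] ang 4.295779697710899 mid tool [ 0.0104 -0.0307]
pr [0.429  0.2616 0.005 ] [0.5264 0.2715 0.005 ] ang 5.813868445796126 mid tool [0.0086 0.02  ]
bl [0.4495 0.2258 0.031 ] [0.5146 0.2318 0.031 ] ang 5.251777933983412 mid tool [ 0.009  -0.0181]
br [0.4462 0.2516 0.031 ] [0.5112 0.2589 0.031 ] ang 6.361502227920772 mid tool [0.0091 0.0086]
tip [ 0.0715 -0.0049] [0.4184 0.2339 0.005 ]
tip [-0.0526 -0.0077] [0.5419 0.2468 0.005 ]
[(0.88, [316.6, 216.1, 362.7, 263.7])]
toroid [(0.59, array([-0.09443604,  0.10450668])), (0.2, array([ 0.00821391, -0.00650789]))]
plain_plate [(0.58, array([-0.15431404, -0.06972165]))]
```

```bash
python3 -m creep '[{"tx":0.465,"ty":-0.25,"tz":0,"wx":0,"wy":0,"wz":0.23,"claw":0.37},{"tx":0,"ty":0,"tz":1,"wx":0,"wy":0,"wz":0,"claw":0.37},{"tx":0,"ty":0,"tz":1,"wx":0,"wy":0,"wz":0,"claw":0.37},{"tx":0,"ty":0,"tz":1,"wx":0,"wy":0,"wz":0,"claw":0.37},{"tx":0,"ty":0,"tz":1,"wx":0,"wy":0,"wz":0,"claw":0.37},{"tx":0,"ty":0,"tz":1,"wx":0,"wy":0,"wz":0,"claw":0.37},{"tx":0,"ty":0,"tz":1,"wx":0,"wy":0,"wz":0,"claw":0.37},{"tx":0,"ty":0,"tz":1,"wx":0,"wy":0,"wz":0,"claw":0.37},{"tx":0,"ty":0,"tz":1,"wx":0,"wy":0,"wz":0,"claw":0.37},{"tx":0,"ty":0,"tz":0.5,"wx":0,"wy":0,"wz":0,"claw":0.37},{"tx":0,"ty":0,"tz":0,"wx":0,"wy":0,"wz":0,"claw":0.37}]'
python3 - <<'E'
from h import *
i=optics.camera_info("wrist"); s=readout.state(); P=s["position"]; R=s["eef_rot"]
im=optics.read_camera("wrist"); save("w3.png",im,1.2)
print([(x["p"],x["uv"],(R.T@(onz("wrist",x["uv"],0,i)-P))[:2].round(4)) for l in("load_plate","ear_a") for x in place_of("wrist",l)])
E
```

```text
t: 5.5
position: [0.4791, 0.2404, 0.0431]
eef_rot: [[-0.995, -0.1, -0.003], [-0.1, 0.995, -0.001], [0.003, -0.001, -1.0]]
force: [-0.3, -0.5, -0.2]
grip_width: 0.0601
finger_force: 0.0
[(0.66, [479.2, 133.7], array([0.051 , 0.1398])), (0.58, [255.0, 215.6], array([-0.0032, -0.0001])), (0.77, [256.2, 130.8], array([0.0526, 0.0007])), (0.59, [426.2, 62.4], array([0.0928, 0.1014]))]
```

View pics/w3.png

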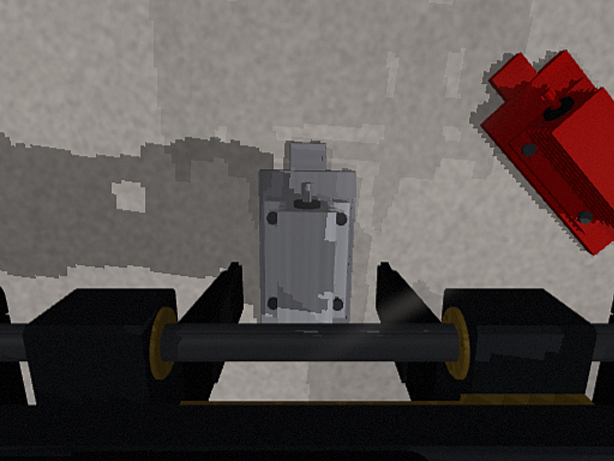

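The fingers straddle the body evenly (ear at (305,155), body at (305,265) in this picture). I descend and grip.

```bash
python3 -m creep '[{"tx":0,"ty":0,"tz":0.9,"wx":0,"wy":0,"wz":0,"claw":0.37},{"tx":0,"ty":0,"tz":0.5,"wx":0,"wy":0,"wz":0,"claw":0.37},{"tx":0,"ty":0,"tz":0.2,"wx":0,"wy":0,"wz":0,"claw":0.37},{"tx":0,"ty":0,"tz":0,"wx":0,"wy":0,"wz":0,"claw":0.37},{"tx":0,"ty":0,"tz":0,"wx":0,"wy":0,"wz":0,"claw":0.5},{"tx":0,"ty":0,"tz":0,"wx":0,"wy":0,"wz":0,"claw":0.6},{"tx":0,"ty":0,"tz":0,"wx":0,"wy":0,"wz":0,"claw":0.7},{"tx":0,"ty":0,"tz":0,"wx":0,"wy":0,"wz":0,"claw":0.8},{"tx":0,"ty":0,"tz":0,"wx":0,"wy":0,"wz":0,"claw":1},{"tx":0,"ty":0,"tz":0,"wx":0,"wy":0,"wz":0,"claw":1},{"tx":0,"ty":0,"tz":0,"wx":0,"wy":0,"wz":0,"claw":1}]' 40
```

```text
t: 6.75
position: [0.481, 0.2407, 0.013]
eef_rot: [[-0.995, -0.101, 0.0], [-0.101, 0.995, -0.001], [-0.0, -0.001, -1.0]]
force: [0.2, -2.2, 3.0]
grip_width: 0.0266
finger_force: 40.0
```

```bash
python3 -m creep '[{"tx":0,"ty":0,"tz":-0.3,"wx":0,"wy":0,"wz":0,"claw":1},{"tx":0,"ty":0,"tz":-0.9,"wx":0,"wy":0,"wz":0,"claw":1},{"tx":0,"ty":0,"tz":-1,"wx":0,"wy":0,"wz":0,"claw":1},{"tx":0,"ty":0,"tz":-1,"wx":0,"wy":0,"wz":0,"claw":1},{"tx":0,"ty":0,"tz":-1,"wx":0,"wy":0,"wz":0.5,"claw":1},{"tx":0,"ty":0,"tz":-1,"wx":0,"wy":0,"wz":0.45,"claw":1},{"tx":-0.27,"ty":-1,"tz":-0.3,"wx":0,"wy":0,"wz":0,"claw":1},{"tx":-0.27,"ty":-1,"tz":-0.3,"wx":0,"wy":0,"wz":0,"claw":1},{"tx":-0.27,"ty":-1,"tz":-0.3,"wx":0,"wy":0,"wz":0,"claw":1},{"tx":-0.27,"ty":-1,"tz":-0.3,"wx":0,"wy":0,"wz":0,"claw":1},{"tx":-0.27,"ty":-1,"tz":-0.3,"wx":0,"wy":0,"wz":0,"claw":1},{"tx":-0.27,"ty":-1,"tz":-0.3,"wx":0,"wy":0,"wz":0,"claw":1}]'
python3 -m creep '[{"tx":-0.27,"ty":-1,"tz":-0.3,"wx":0,"wy":0,"wz":0,"claw":1},{"tx":-0.27,"ty":-1,"tz":-0.3,"wx":0,"wy":0,"wz":0,"claw":1},{"tx":-0.27,"ty":-1,"tz":-0.3,"wx":0,"wy":0,"wz":0,"claw":1},{"tx":-0.27,"ty":-1,"tz":-0.3,"wx":0,"wy":0,"wz":0,"claw":1},{"tx":-0.27,"ty":-1,"tz":-0.2,"wx":0,"wy":0,"wz":0,"claw":1},{"tx":-0.27,"ty":-1,"tz":-0.2,"wx":0,"wy":0,"wz":0,"claw":1},{"tx":-0.27,"ty":-1,"tz":-0.2,"wx":0,"wy":0,"wz":0,"claw":1},{"tx":-0.27,"ty":-1,"tz":0,"wx":0,"wy":0,"wz":0,"claw":1},{"tx":-0.27,"ty":-1,"tz":0,"wx":0,"wy":0,"wz":0,"claw":1},{"tx":-0.27,"ty":-1,"tz":0,"wx":0,"wy":0,"wz":0,"claw":1},{"tx":0,"ty":0,"tz":0,"wx":0,"wy":0,"wz":0,"claw":1},{"tx":0,"ty":0,"tz":0,"wx":0,"wy":0,"wz":0,"claw":1}]'
python3 - <<'E'
from h import *
i=optics.camera_info("wrist"); s=readout.state(); P=s["position"]; R=s["eef_rot"]; print(i)
im=optics.read_camera("wrist"); np.save("w4.npy",im); save("w4.png",im,1.5)
for l in("seat","groove_a"): print(l,[(round(x["p"],2),x["uv"],onz("wrist",x["uv"],.04,i).round(4)) for x in place_of("wrist",l)])
E
```

```text
t: 7.95
position: [0.5125, 0.1206, 0.152]
eef_rot: [[-1.0, -0.001, -0.002], [-0.001, 1.0, 0.001], [0.002, 0.001, -1.0]]
force: [-0.1, -0.4, -3.6]
grip_width: 0.0268
finger_force: 40.0
t: 9.15
position: [0.5669, -0.0784, 0.1877]
eef_rot: [[-1.0, -0.001, -0.002], [-0.001, 1.0, 0.002], [0.002, 0.002, -1.0]]
force: [0.3, 0.7, -4.4]
grip_width: 0.0268
finger_force: 40.0
{'vertical_fov': 58.89139161780499, 'cx': 257.58525407997615, 'cy': 189.69931903895312, 'T': array([[-0.00211617, -0.96601918, -0.25846172,  0.49483068],
       [ 0.99999256, -0.0012103 , -0.00366394, -0.077469  ],
       [ 0.00322662, -0.25846755,  0.96601455,  0.35844641],
       [ 0.        ,  0.        ,  0.        ,  1.        ]])}
seat [(0.88, [112.6, 164.0], array([ 0.555 , -0.2139,  0.04  ]))]
groove_a [(0.69, [128.6, 241.8], array([ 0.6346, -0.2063,  0.04  ])), (0.64, [100.3, 75.2], array([ 0.475 , -0.2161,  0.04  ]))]
```

View pics/w4.png

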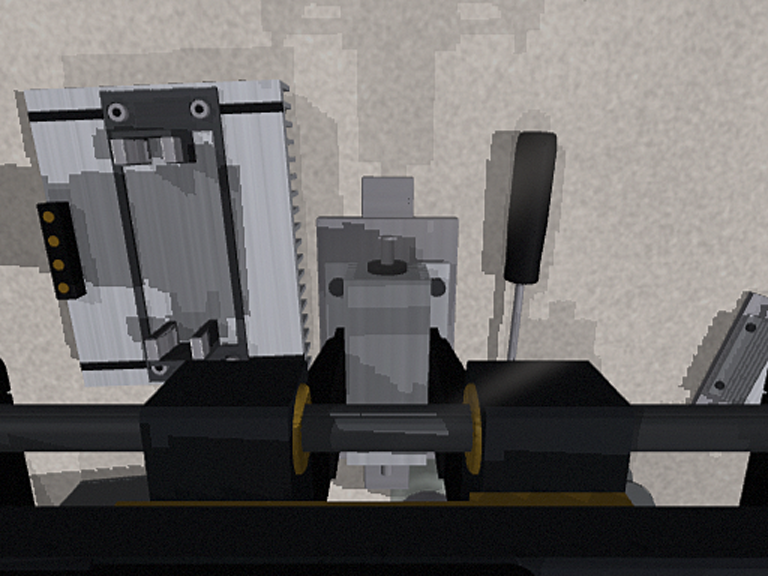

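View: grey bank at left, with grooves at about rows 75 and 242 native, 159.6 mm apart against 160 expected. The straps run from (112,130) to (150,360) and from (215,130) to (240,358) in the enlarged picture, and the terminal strip is on the world -y side. I work out the bracket line from these edges.

```bash
python3 - <<'E'
from h import *
i=optics.camera_info("wrist"); s=readout.state(); P=s["position"]; R=s["eef_rot"]
q=lambda u,z: onz("wrist",np.array(u)/1.5,z,i)
for n,a,b,z in(("strapL",(112,130),(150,360),.042),("strapR",(215,130),(240,358),.042),("edgeR",(285,83),(308,360),.04),("edgeL",(20,92),(83,380),.04),("groove",(30,115),(283,105),.04),("foot",(102,92),(217,88),.042),("termtop",(40,204),(57,300),.052),("cheekL_up",(112,163),(112,163),.06),("lowL",(147,340),(177,322),.072),("lowR",(190,345),(217,322),.072)):
    A,B=q(a,z),q(b,z); d=B-A; print(n,A.round(4),B.round(4),"len",np.hypot(*d[:2]).round(4),"ang",np.degrees(np.arctan2(d[1],d[0])).round(2))
ex=lambda u,z:(R.T@(q(u,z)-P))
print("ear tip tool",ex((388,177),P[2]-.008), "plate edge L/R",ex((317,218),P[2]-.008),ex((458,218),P[2]-.008), "ear L/R",ex((362,195),P[2]-.008),ex((414,195),P[2]-.008))
print("body top front L/R",ex((345,283),P[2]+.018),ex((430,283),P[2]+.018))
E
```

```text
strapL [ 0.4854 -0.2392  0.042 ] [ 0.6327 -0.2337  0.042 ] len 0.1474 ang 2.11
strapR [ 0.4852 -0.178   0.042 ] [ 0.6311 -0.1735  0.042 ] len 0.146 ang 1.78
edgeR [ 0.4586 -0.1356  0.04  ] [ 0.6333 -0.1284  0.04  ] len 0.1748 ang 2.34
edgeL [ 0.4642 -0.2912  0.04  ] [ 0.6484 -0.282   0.04  ] len 0.1844 ang 2.87
groove [ 0.477  -0.2876  0.04  ] [ 0.4708 -0.1373  0.04  ] len 0.1504 ang 92.36
foot [ 0.4642 -0.2421  0.042 ] [ 0.4618 -0.1749  0.042 ] len 0.0672 ang 92.1
termtop [ 0.5282 -0.2827  0.052 ] [ 0.588  -0.2823  0.052 ] len 0.0598 ang 0.34
cheekL_up [ 0.504  -0.2324  0.06  ] [ 0.504  -0.2324  0.06  ] len 0.0 ang 0.0
lowL [ 0.6068 -0.2192  0.072 ] [ 0.5953 -0.2001  0.072 ] len 0.0223 ang 120.9
lowR [ 0.6099 -0.1938  0.072 ] [ 0.5953 -0.1764  0.072 ] len 0.0228 ang 130.08
ear tip tool [0.0624662  0.00214489 0.00804538] plate edge L/R [ 0.04836057 -0.02268259  0.00801811] [0.04842419 0.02670725 0.00805269] ear L/R [ 0.05634643 -0.00684119  0.00803479] [0.05637157 0.01116294 0.0080474 ]
body top front L/R [ 0.03174076 -0.01121209 -0.01798556] [ 0.03176623  0.01509816 -0.01796714]
```

```bash
python3 -m creep '[{"tx":0.12,"ty":-0.92,"tz":0,"wx":0,"wy":0,"wz":-0.37,"claw":1},{"tx":0.12,"ty":-0.92,"tz":0,"wx":0,"wy":0,"wz":0,"claw":1},{"tx":0.12,"ty":-0.92,"tz":0,"wx":0,"wy":0,"wz":0,"claw":1},{"tx":0.12,"ty":-0.92,"tz":0,"wx":0,"wy":0,"wz":0,"claw":1},{"tx":0.12,"ty":-0.92,"tz":0,"wx":0,"wy":0,"wz":0,"claw":1},{"tx":0.12,"ty":-0.92,"tz":0,"wx":0,"wy":0,"wz":0,"claw":1},{"tx":0.12,"ty":-0.92,"tz":0,"wx":0,"wy":0,"wz":0,"claw":1},{"tx":0,"ty":0,"tz":1,"wx":0,"wy":0,"wz":0,"claw":1},{"tx":0,"ty":0,"tz":1,"wx":0,"wy":0,"wz":0,"claw":1},{"tx":0,"ty":0,"tz":1,"wx":0,"wy":0,"wz":0,"claw":1},{"tx":0,"ty":0,"tz":0.8,"wx":0,"wy":0,"wz":0,"claw":1},{"tx":0,"ty":0,"tz":0.4,"wx":0,"wy":0,"wz":0,"claw":1}]'
python3 -m creep '[{"tx":0,"ty":0,"tz":0,"wx":0,"wy":0,"wz":0,"claw":1},{"tx":0,"ty":0,"tz":0,"wx":0,"wy":0,"wz":0,"claw":1}]'
python3 - <<'E'
from h import *
i=optics.camera_info("wrist"); im=optics.read_camera("wrist"); np.save("w5.npy",im); save("w5.png",im[10:210,165:350],3)
for l in("seat","groove_a","ear_a"): print(l,[(round(x["p"],2),x["uv"],onz("wrist",x["uv"],.04,i).round(4)) for x in place_of("wrist",l)])
for x in recognise("wrist","loadbank"): print(x)
E
```

```text
t: 10.5
position: [0.5542, -0.2075, 0.1026]
eef_rot: [[-0.999, -0.04, -0.003], [-0.04, 0.999, 0.001], [0.003, 0.001, -1.0]]
force: [-0.2, -0.3, -3.5]
grip_width: 0.0272
finger_force: 40.0
t: 10.7
position: [0.5557, -0.2083, 0.1054]
eef_rot: [[-0.999, -0.04, 0.001], [-0.04, 0.999, -0.0], [-0.001, -0.0, -1.0]]
force: [0.0, -0.6, -3.0]
grip_width: 0.0269
finger_force: 40.0
seat []
groove_a [(0.87, [251.7, 85.6], array([ 0.4757, -0.2138,  0.04  ]))]
ear_a [(0.92, [257.8, 128.5], array([ 0.5036, -0.2086,  0.04  ])), (0.92, [255.9, 311.4], array([ 0.6473, -0.2041,  0.04  ]))]
{'box': [139.4, 57.3, 366.0, 315.2], 'p': 0.92}
```

View pics/w5.png

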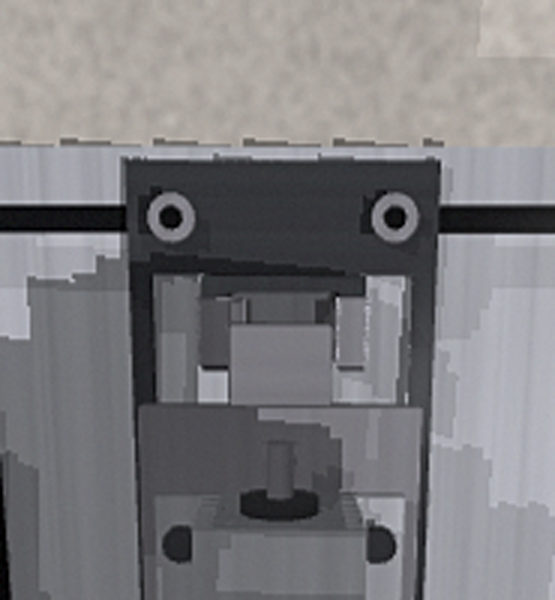

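Close view: the groove runs level, so yaw is aligned. The upright spans cols 202-366, the ear 231-332, and the foot 127-438 in the crop. I compute the remaining offsets.

```bash
python3 - <<'E'
from h import *
i=optics.camera_info("wrist"); s=readout.state(); P=s["position"]; R=s["eef_rot"]; print(P)
e=lambda u,z:((R.T@(onz("wrist",np.array(u)/3+[165,10],z,i)-P))*1000).round(2)
z=P[2]-.008
for n,u,zz in(("ear tip L",(231,324),z),("ear tip R",(332,324),z),("plate L",(139,406),z),("plate R",(423,406),z),("backL",(203,277),.072),("backR",(365,277),.072),("back inner",(284,296),.072),("cheekL end",(202,366),.072),("cheekR end",(366,366),.072),("foot L",(127,160),.043),("foot R",(438,160),.043),("screws",(282.5,217),.045),("groove",(60,217),.04),("groove",(500,217),.04)): print(n,e(u,zz))
E
```

```text
[ 0.55578868 -0.20839531  0.10575487]
ear tip L [62.41 -6.48  7.91]
ear tip R [62.43 10.84  7.89]
plate L [ 48.31 -22.72   7.94]
plate R [48.39 26.99  7.9 ]
backL [ 69.9  -12.92  33.65]
backR [69.95 18.48 33.63]
back inner [66.34  2.79 33.65]
cheekL end [ 52.81 -13.42  33.68]
cheekR end [52.85 19.09 33.65]
foot L [ 93.91 -30.85  62.63]
foot R [94.02 36.06 62.58]
screws [82.17  2.62 60.62]
groove [ 82.31 -46.51  65.66]
groove [82.47 50.72 65.58]
```

```bash
python3 -m creep '[{"tx":0.09,"ty":0.03,"tz":0,"wx":0,"wy":0,"wz":0,"claw":1},{"tx":0,"ty":0,"tz":0.4,"wx":0,"wy":0,"wz":0,"claw":1},{"tx":0,"ty":0,"tz":0.4,"wx":0,"wy":0,"wz":0,"claw":1},{"tx":0,"ty":0,"tz":0.2,"wx":0,"wy":0,"wz":0,"claw":1},{"tx":0,"ty":0,"tz":0.2,"wx":0,"wy":0,"wz":0,"claw":1},{"tx":0,"ty":0,"tz":0,"wx":0,"wy":0,"wz":0,"claw":1},{"tx":0,"ty":0,"tz":0,"wx":0,"wy":0,"wz":0,"claw":1}]' 50
python3 -m creep '[{"tx":0,"ty":0,"tz":0.1,"wx":0,"wy":0,"wz":0,"claw":1},{"tx":0,"ty":0,"tz":0.1,"wx":0,"wy":0,"wz":0,"claw":1},{"tx":0,"ty":0,"tz":0,"wx":0,"wy":0,"wz":0,"claw":1},{"tx":0,"ty":0,"tz":0,"wx":0,"wy":0,"wz":0,"claw":1}]'
```

```text
t: 11.65
position: [0.5534, -0.2076, 0.0806]
eef_rot: [[-0.999, -0.04, -0.0], [-0.04, 0.999, 0.0], [0.0, 0.0, -1.0]]
force: [-0.1, 0.2, -3.6]
grip_width: 0.0269
finger_force: 50.0
t: 12.05
position: [0.5533, -0.2077, 0.0766]
eef_rot: [[-0.999, -0.04, -0.0], [-0.04, 0.999, -0.0], [0.0, -0.0, -1.0]]
force: [0.5, 0.2, -2.9]
grip_width: 0.027
finger_force: 50.0
```

The ears are below the cheek tops with no side force, so both are in the slots. I continue slowly.

```bash
python3 -m creep '[{"tx":0,"ty":0,"tz":0.1,"wx":0,"wy":0,"wz":0,"claw":1},{"tx":0,"ty":0,"tz":0.1,"wx":0,"wy":0,"wz":0,"claw":1},{"tx":0,"ty":0,"tz":0.1,"wx":0,"wy":0,"wz":0,"claw":1},{"tx":0,"ty":0,"tz":0,"wx":0,"wy":0,"wz":0,"claw":1},{"tx":0,"ty":0,"tz":0,"wx":0,"wy":0,"wz":0,"claw":1}]'
python3 -m creep '[{"tx":0,"ty":0,"tz":0.1,"wx":0,"wy":0,"wz":0,"claw":1},{"tx":0,"ty":0,"tz":0.1,"wx":0,"wy":0,"wz":0,"claw":1},{"tx":0,"ty":0,"tz":0,"wx":0,"wy":0,"wz":0,"claw":1},{"tx":0,"ty":0,"tz":0,"wx":0,"wy":0,"wz":0,"claw":1}]'
```

```text
t: 12.55
position: [0.5537, -0.2076, 0.0706]
eef_rot: [[-0.999, -0.04, 0.001], [-0.04, 0.999, -0.0], [-0.001, -0.0, -1.0]]
force: [2.4, 0.8, -3.6]
grip_width: 0.0269
finger_force: 50.0
t: 12.95
position: [0.5532, -0.2076, 0.0662]
eef_rot: [[-0.999, -0.04, -0.0], [-0.04, 0.999, 0.0], [0.0, 0.0, -1.0]]
force: [1.7, -0.5, -2.8]
grip_width: 0.0267
finger_force: 50.0
```

```bash
python3 -m creep '[{"tx":0,"ty":0,"tz":0.1,"wx":0,"wy":0,"wz":0,"claw":1},{"tx":0,"ty":0,"tz":0.1,"wx":0,"wy":0,"wz":0,"claw":1},{"tx":0,"ty":0,"tz":0,"wx":0,"wy":0,"wz":0,"claw":1}]'
python3 -m creep '[{"tx":0,"ty":0,"tz":0.1,"wx":0,"wy":0,"wz":0,"claw":1},{"tx":0,"ty":0,"tz":0.1,"wx":0,"wy":0,"wz":0,"claw":1},{"tx":0,"ty":0,"tz":0,"wx":0,"wy":0,"wz":0,"claw":1}]'
python3 -m creep '[{"tx":0,"ty":0,"tz":0.1,"wx":0,"wy":0,"wz":0,"claw":1},{"tx":0,"ty":0,"tz":0,"wx":0,"wy":0,"wz":0,"claw":1}]'
```

```text
t: 13.25
position: [0.5537, -0.2078, 0.0632]
eef_rot: [[-0.999, -0.04, 0.001], [-0.04, 0.999, -0.0], [-0.001, -0.0, -1.0]]
force: [0.4, 1.1, 2.3]
grip_width: 0.0267
finger_force: 50.0
t: 13.55
position: [0.5537, -0.2076, 0.0584]
eef_rot: [[-0.999, -0.04, 0.001], [-0.04, 0.999, -0.0], [-0.001, -0.0, -1.0]]
force: [1.6, 0.4, 0.1]
grip_width: 0.0264
finger_force: 50.0
t: 13.75
position: [0.5524, -0.2074, 0.0552]
eef_rot: [[-0.999, -0.04, -0.002], [-0.04, 0.999, 0.0], [0.002, 0.0, -1.0]]
force: [1.4, -1.6, -4.2]
grip_width: 0.0271
finger_force: 50.0
```

```bash
python3 -m creep '[{"tx":0,"ty":0,"tz":0.08,"wx":0,"wy":0,"wz":0,"claw":1},{"tx":0,"ty":0,"tz":0,"wx":0,"wy":0,"wz":0,"claw":1},{"tx":0,"ty":0,"tz":0,"wx":0,"wy":0,"wz":0,"claw":1}]'
python3 -m creep '[{"tx":0,"ty":0,"tz":0.05,"wx":0,"wy":0,"wz":0,"claw":1},{"tx":0,"ty":0,"tz":0,"wx":0,"wy":0,"wz":0,"claw":1},{"tx":0,"ty":0,"tz":0,"wx":0,"wy":0,"wz":0,"claw":1}]'
```

```text
t: 14.05
position: [0.5526, -0.2073, 0.0541]
eef_rot: [[-0.999, -0.04, -0.002], [-0.04, 0.999, 0.001], [0.002, 0.001, -1.0]]
force: [-0.3, -0.1, -4.3]
grip_width: 0.0267
finger_force: 50.0
t: 14.35
position: [0.5534, -0.2076, 0.0541]
eef_rot: [[-0.999, -0.04, 0.0], [-0.04, 0.999, 0.0], [-0.0, 0.0, -1.0]]
force: [0.2, -1.2, -2.1]
grip_width: 0.0268
finger_force: 50.0
```

```bash
python3 -m creep '[{"tx":0,"ty":0,"tz":0.06,"wx":0,"wy":0,"wz":0,"claw":1},{"tx":0,"ty":0,"tz":0,"wx":0,"wy":0,"wz":0,"claw":1},{"tx":0,"ty":0,"tz":0,"wx":0,"wy":0,"wz":0,"claw":1}]'
python3 -m creep '[{"tx":0,"ty":0,"tz":0.06,"wx":0,"wy":0,"wz":0,"claw":1},{"tx":0,"ty":0,"tz":0,"wx":0,"wy":0,"wz":0,"claw":1},{"tx":0,"ty":0,"tz":0,"wx":0,"wy":0,"wz":0,"claw":1}]'
```

```text
t: 14.65
position: [0.5535, -0.2077, 0.053]
eef_rot: [[-0.999, -0.04, 0.0], [-0.04, 0.999, -0.0], [-0.0, -0.0, -1.0]]
force: [0.4, -0.1, -2.9]
grip_width: 0.0267
finger_force: 50.0
t: 14.95
position: [0.5536, -0.2077, 0.053]
eef_rot: [[-0.999, -0.04, 0.0], [-0.04, 0.999, -0.0], [-0.0, -0.0, -1.0]]
force: [-4.3, 2.8, 5.9]
grip_width: 0.0265
finger_force: 50.0
```

The plate has landed: TCP z is 0.053, which is 0.013 + 0.040, with about 9 N of reaction. I release and rise.

```bash
python3 -m creep '[{"tx":0,"ty":0,"tz":-0.05,"wx":0,"wy":0,"wz":0,"claw":1},{"tx":0,"ty":0,"tz":0,"wx":0,"wy":0,"wz":0,"claw":0.6},{"tx":0,"ty":0,"tz":0,"wx":0,"wy":0,"wz":0,"claw":0.4},{"tx":0,"ty":0,"tz":0,"wx":0,"wy":0,"wz":0,"claw":0.4},{"tx":0,"ty":0,"tz":-0.3,"wx":0,"wy":0,"wz":0,"claw":0.4},{"tx":0,"ty":0,"tz":-1,"wx":0,"wy":0,"wz":0,"claw":0.4},{"tx":0,"ty":0,"tz":-1,"wx":0,"wy":0,"wz":0,"claw":0.4},{"tx":0,"ty":0,"tz":-1,"wx":0,"wy":0,"wz":0,"claw":0.4},{"tx":0,"ty":0,"tz":-1,"wx":0,"wy":0,"wz":0,"claw":0.4},{"tx":-0.8,"ty":0,"tz":-1,"wx":0,"wy":0,"wz":0,"claw":0.4},{"tx":-0.8,"ty":0,"tz":-1,"wx":0,"wy":0,"wz":0,"claw":0.4},{"tx":0,"ty":0,"tz":0,"wx":0,"wy":0,"wz":0,"claw":0.4}]'
python3 - <<'E'
from h import *
i=optics.camera_info("wrist"); im=optics.read_camera("wrist"); save("w6.png",im[20:280,130:390],2.3)
for l in("load_plate","ear_a"): print(l,[(round(x["p"],2),x["uv"],onz("wrist",x["uv"],.04,i).round(4)) for x in place_of("wrist",l)])
print([(x["uv"],onz("wrist",x["uv"],.04,i).round(4)) for x in place_of("wrist","groove_a")]); print(readout.state()["position"])
E
```

```text
t: 16.15
position: [0.5884, -0.2072, 0.1831]
eef_rot: [[-0.999, -0.041, 0.007], [-0.041, 0.999, -0.003], [-0.007, -0.003, -1.0]]
force: [-0.5, -0.5, 0.1]
grip_width: 0.0571
finger_force: 0.0
load_plate [(0.85, [257.2, 140.0], array([ 0.5543, -0.2076,  0.04  ]))]
ear_a [(0.88, [260.4, 75.7], array([ 0.4982, -0.2072,  0.04  ])), (0.65, [258.0, 198.2], array([ 0.6101, -0.2045,  0.04  ]))]
[([254.3, 220.9], array([ 0.6335, -0.2071,  0.04  ])), ([250.6, 44.3], array([ 0.4731, -0.2167,  0.04  ]))]
[ 0.58398259 -0.20599254  0.17692678]
```

View pics/w6.png

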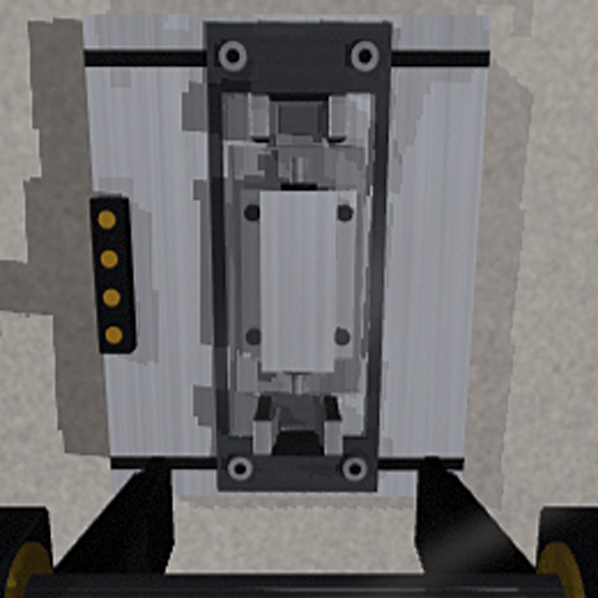

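The plate sits between the uprights at (297,280), its centre within 1 mm of the groove midpoint in x. As a check on seating, I touch the body's top (expected z 0.071) with shut fingers, which the brief allows.

```bash
python3 -m creep '[{"tx":0.8,"ty":0,"tz":0,"wx":0,"wy":0,"wz":0,"claw":1},{"tx":0.8,"ty":0,"tz":0,"wx":0,"wy":0,"wz":0,"claw":1},{"tx":0,"ty":0,"tz":1,"wx":0,"wy":0,"wz":0,"claw":1},{"tx":0,"ty":0,"tz":1,"wx":0,"wy":0,"wz":0,"claw":1},{"tx":0,"ty":0,"tz":1,"wx":0,"wy":0,"wz":0,"claw":1},{"tx":0,"ty":0,"tz":1,"wx":0,"wy":0,"wz":0,"claw":1},{"tx":0,"ty":0,"tz":0.6,"wx":0,"wy":0,"wz":0,"claw":1},{"tx":0,"ty":0,"tz":0,"wx":0,"wy":0,"wz":0,"claw":1},{"tx":0,"ty":0,"tz":0,"wx":0,"wy":0,"wz":0,"claw":1}]' 20
```

```text
t: 17.25
position: [0.5531, -0.2076, 0.0865]
eef_rot: [[-0.999, -0.04, -0.001], [-0.04, 0.999, 0.0], [0.001, 0.0, -1.0]]
force: [-0.0, -1.1, 0.2]
grip_width: 0.0004
finger_force: 0.0
```

```bash
python3 -m creep '[{"tx":0,"ty":0,"tz":0.3,"wx":0,"wy":0,"wz":0,"claw":1},{"tx":0,"ty":0,"tz":0.25,"wx":0,"wy":0,"wz":0,"claw":1},{"tx":0,"ty":0,"tz":0.1,"wx":0,"wy":0,"wz":0,"claw":1},{"tx":0,"ty":0,"tz":0,"wx":0,"wy":0,"wz":0,"claw":1},{"tx":0,"ty":0,"tz":0,"wx":0,"wy":0,"wz":0,"claw":1}]'
python3 -m creep '[{"tx":0,"ty":0,"tz":0.1,"wx":0,"wy":0,"wz":0,"claw":1},{"tx":0,"ty":0,"tz":0,"wx":0,"wy":0,"wz":0,"claw":1},{"tx":0,"ty":0,"tz":0,"wx":0,"wy":0,"wz":0,"claw":1}]'
```

```text
t: 17.75
position: [0.5534, -0.2076, 0.0738]
eef_rot: [[-0.999, -0.04, 0.0], [-0.04, 0.999, -0.0], [-0.0, -0.0, -1.0]]
force: [0.4, -1.0, -1.0]
grip_width: 0.0003
finger_force: 0.0
t: 18.05
position: [0.5534, -0.2076, 0.0716]
eef_rot: [[-0.999, -0.04, -0.0], [-0.04, 0.999, 0.0], [0.0, 0.0, -1.0]]
force: [0.1, 0.3, 0.4]
grip_width: 0.0004
finger_force: 0.0
```

There is no contact down to z = 0.0716, so the body's top is at seated height and the plate is flat. I retreat and hand in.

```bash
python3 -m creep '[{"tx":0,"ty":0,"tz":-0.5,"wx":0,"wy":0,"wz":0,"claw":1},{"tx":0,"ty":0,"tz":-1,"wx":0,"wy":0,"wz":0,"claw":1},{"tx":0,"ty":0,"tz":-1,"wx":0,"wy":0,"wz":0,"claw":1},{"tx":0,"ty":0,"tz":-1,"wx":0,"wy":0,"wz":0,"claw":1},{"tx":0,"ty":0,"tz":-1,"wx":0,"wy":0,"wz":0,"claw":1},{"tx":0,"ty":0,"tz":0,"wx":0,"wy":0,"wz":0,"claw":1},{"tx":0,"ty":0,"tz":0,"wx":0,"wy":0,"wz":0,"claw":1}]' && python3 -c "
from rig import r; print(r.finish_job())"
```

```text
t: 18.75
position: [0.5536, -0.2077, 0.1623]
eef_rot: [[-0.999, -0.04, 0.001], [-0.04, 0.999, -0.001], [-0.001, -0.001, -1.0]]
force: [-0.1, 0.1, -0.3]
grip_width: 0.0003
finger_force: 0.0
the job is handed in; nothing more can be done
None
```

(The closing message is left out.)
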